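# Put the change gears back on the rack in order of size

### The job

The machine's four change gears lie loose in the tray. Put them back on the posts of the gear rack, one gear to a post, in order of size with the largest on the post next to the carrying handle and the smallest at the far end. Each gear should sit flat on the rack plate with its hub up; leave the oil bottle standing where it is.

Things in the scene. Friction and masses are not known exactly. Their poses are not given: they have to be found in the camera images.
- gear84_mid (a point): the 84 mm toothed blackened-steel change gear (largest of the four). Lies flat, hub up: toothed disc 84 mm across and 12 mm thick, with a plain round hub 34 mm across and 16 mm high on top (28 mm high in all), and a 24 mm round bore right through. This point is on its axis, half-way up (14 mm above its underside); z is the axis, hub end up. Mass .48 kg, may vary by a fifth. Same dark steel as the others: told apart by the disc's size
- gear70_mid (a point): the 70 mm toothed blackened-steel change gear (second largest of the four). Lies flat, hub up: toothed disc 70 mm across and 12 mm thick, with a plain round hub 34 mm across and 16 mm high on top (28 mm high in all), and a 24 mm round bore right through. This point is on its axis, half-way up (14 mm above its underside); z is the axis, hub end up. Mass .34 kg, may vary by a fifth. Same dark steel as the others: told apart by the disc's size
- gear58_mid (a point): the 58 mm toothed blackened-steel change gear (third largest of the four). Lies flat, hub up: toothed disc 58 mm across and 12 mm thick, with a plain round hub 34 mm across and 16 mm high on top (28 mm high in all), and a 24 mm round bore right through. This point is on its axis, half-way up (14 mm above its underside); z is the axis, hub end up. Mass .24 kg, may vary by a fifth. Same dark steel as the others: told apart by the disc's size
- gear46_mid (a point): the 46 mm toothed blackened-steel change gear (smallest of the four). Lies flat, hub up: toothed disc 46 mm across and 12 mm thick, with a plain round hub 34 mm across and 16 mm high on top (28 mm high in all), and a 24 mm round bore right through. This point is on its axis, half-way up (14 mm above its underside); z is the axis, hub end up. Mass .15 kg, may vary by a fifth. Same dark steel as the others: told apart by the disc's size
- post_a: one of the four equal upright steel posts of the gear rack, 8 mm thick, 34 mm tall, rounded tip; origin at its foot, on the top of the rack plate. The posts stand 90 mm apart in one straight row along the middle of the green plate (90 x 430 x 10 mm, fixed flat in a shallow aluminium tray, 580 x 780 mm with a 25 mm rim; its top is 10 mm above the tray floor on which the gears lie). The letters do not tell the order in the row: that differs from start to start
- post_b: one of the four equal upright steel posts of the gear rack, 8 mm thick, 34 mm tall, rounded tip; origin at its foot, on the top of the rack plate. The posts stand 90 mm apart in one straight row along the middle of the green plate (90 x 430 x 10 mm, fixed flat in a shallow aluminium tray, 580 x 780 mm with a 25 mm rim; its top is 10 mm above the tray floor on which the gears lie). The letters do not tell the order in the row: that differs from start to start
- post_c: one of the four equal upright steel posts of the gear rack, 8 mm thick, 34 mm tall, rounded tip; origin at its foot, on the top of the rack plate. The posts stand 90 mm apart in one straight row along the middle of the green plate (90 x 430 x 10 mm, fixed flat in a shallow aluminium tray, 580 x 780 mm with a 25 mm rim; its top is 10 mm above the tray floor on which the gears lie). The letters do not tell the order in the row: that differs from start to start
- post_d: one of the four equal upright steel posts of the gear rack, 8 mm thick, 34 mm tall, rounded tip; origin at its foot, on the top of the rack plate. The posts stand 90 mm apart in one straight row along the middle of the green plate (90 x 430 x 10 mm, fixed flat in a shallow aluminium tray, 580 x 780 mm with a 25 mm rim; its top is 10 mm above the tray floor on which the gears lie). The letters do not tell the order in the row: that differs from start to start
- handle: the rack's carrying handle, fixed at one end of the rack plate: a dark steel loop across the row, 78 mm wide, 60 mm tall above the plate's top, bar about 16 mm thick; origin at its foot, on the plate's top, in line with the row of posts. The nearest post is 70 mm from it, the others 160, 250 and 340 mm. It stands at either end, changing from start to start; the other end carries only a flat steel strip 4 mm high
- oil_bottle_mid (a point): bystander: a white plastic oil bottle, 54 mm across, with a thin black spout, 135 mm tall in all, standing loose in the tray off one end of the rack, left or right; this point is on its axis 45 mm above its foot
Not all that is in view belongs to the job. Leave any yellow look-alike of the part that bears gear46_mid alone.

How it is judged (in metres and radians):
At the end, for the whole second after the job is handed in: Counted from the handle, the posts carry the 84, 70, 58 and 46 mm gears: each axis within 11 mm of its post, flat on the plate (height within 4 mm, tilt under 0.1 rad, hub up), at rest; the oil bottle stands within 20 mm of where it was ((horizontal distance between gear84_mid and post_a below 0.011 m or horizontal distance between gear84_mid and post_b below 0.011 m or horizontal distance between gear84_mid and post_c below 0.011 m or horizontal distance between gear84_mid and post_d below 0.011 m) and horizontal distance between gear84_mid and handle between 0.05 and 0.09 m and height (world z) of gear84_mid between 0.022 and 0.03 m and angle between each of gear84_mid, gear70_mid, gear58_mid, gear46_mid's own z axis and vertical below 0.1 rad and linear speed of each of gear84, gear70, gear58, gear46 below 0.02 m/s and angular speed of each of gear84, gear70, gear58, gear46 below 0.3 rad/s and (horizontal distance between gear70_mid and post_a below 0.011 m or horizontal distance between gear70_mid and post_b below 0.011 m or horizontal distance between gear70_mid and post_c below 0.011 m or horizontal distance between gear70_mid and post_d below 0.011 m) and horizontal distance between gear70_mid and handle between 0.14 and 0.18 m and height (world z) of gear70_mid between 0.022 and 0.03 m and (horizontal distance between gear58_mid and post_a below 0.011 m or horizontal distance between gear58_mid and post_b below 0.011 m or horizontal distance between gear58_mid and post_c below 0.011 m or horizontal distance between gear58_mid and post_d below 0.011 m) and horizontal distance between gear58_mid and handle between 0.23 and 0.27 m and height (world z) of gear58_mid between 0.022 and 0.03 m and (horizontal distance between gear46_mid and post_a below 0.011 m or horizontal distance between gear46_mid and post_b below 0.011 m or horizontal distance between gear46_mid and post_c below 0.011 m or horizontal distance between gear46_mid and post_d below 0.011 m) and horizontal distance between gear46_mid and handle between 0.32 and 0.36 m and height (world z) of gear46_mid between 0.022 and 0.03 m and distance of oil_bottle_mid from where it was at the start of the episode below 0.02 m and angle between oil_bottle_mid's own z axis and vertical below 0.15 rad); the robot touches nothing.
It fails at once if the oil bottle is pushed more than 20 mm or tipped (distance of oil_bottle_mid from where it was at the start of the episode above 0.02 m or angle between oil_bottle_mid's own z axis and vertical above 0.3 rad).
It also fails if it takes over 96 s, if anything falls off the work surface, if the arm or the gripper's body presses on something with over 40 N, if the wrist force passes 120 N, or if a joint passes its speed limit or range.

### The arm

A 6-joint arm with a two-finger parallel gripper is mounted at the origin on the work surface. World frame = base frame: x ahead of the robot, y to its left, z up, the work surface at z = 0. Lengths are in m, angles in degrees, forces in N, time in s.
With the tool pointing down it reaches from about 0.375 to 0.9 m from the base axis. Payload 3.1 kg.
Tool frame: the origin (TCP) lies at the very end of the fingers, on their centre line; the grasp point (between the pads) lies 19 mm behind it; z points along the fingers, y is the line along which they close (so a half turn about z gives the same grasp; the last joint's range is limited). The gripper opens to 87 mm and grips with 3 to 60 N. Pads are 19 mm wide; open, the fingers measure 117 mm over their backs; the gripper's body (75 mm by 190 mm) begins 51 mm behind the grasp point.
Start: joints at [63.226, 30.224, 82.088, -0, 67.689, -10.227], TCP at [0.178, 0.599, 0.223] pointing down, gripper open.
Joint ranges: [-176.69, 176.69], [-43.24, 126.21], [12.49, 139.97], [-82, 262], [0, 151.66], [-163.58, 163.58]. Speed limits (degrees/s): [159.86, 159.86, 180, 180, 180, 180].

### API

Orientations are given as a 3x3 rotation matrix whose columns are the frame's x, y, z axes.
In Python, from rig import bot, imaging gives the robot as it stands.
- The arm moves only by the tool drive_tool, never from a script. Its argument "deltas" is text: rows parted by semicolons, each of 5 numbers parted by spaces: the finger opening in mm, from 0 to 87, then the shift along the world's x, y, z in mm, then the turn about the world's z in rad. In form: jaw dx dy dz twist; .... A call has 1 to 12 rows; each row is the pose to reach, as a shift and turn from the pose commanded when the call began; what a row does not reach only later rows make up. A row lasts 1/10 s, in which the tool goes at most 50 mm and 8.59 degrees, less where a joint would pass 70% of its speed; a pose out of reach is approached as far as the arm can. A call with a gripper value outside its range is refused whole. The fingers move at their own pace and stop on an object; the grip force is fixed at half the most. Time passes only in rows, so rows that repeat a pose let the fingers close. It gives the time, the measured TCP pose, the force, the opening and the grip force at its end, in the units of the state.
- bot.read_state(): the state, without advancing time (a new reading comes with each control period).
- imaging.capture(name): name is "scene" or "top"; returns the picture (480x640x3 uint8, red, green, blue); there is no depth.
- imaging.camera_model(name): a dict with "fx", "fy", "cx", "cy" (pixels), "T" (4x4, takes a point from camera to world coordinates). Camera axes: x right, y down, z forward; pixel columns grow to the right and rows downward; lengths in m; the calibration is good to about 2 mm. A picture is of the moment at which its call begins. camera_model takes no time and is no camera call.
- bot.hand_in(): hands the job in; it is judged then, once.
The state is a dict: "time_s": time; "joint_positions": joint angles; "qvel": joint speeds; "tau": joint torques, N m; "position": TCP position; "tcp_rot": TCP orientation; "force": force on the tool from outside, world axes, zero at the start; "moment": the same for the moment, N m; "opening": opening from 0.0 (shut) to 1.0 (fully open); "grasp_force": force on a finger pad.
Only numpy, scipy, OpenCV 4.12 (cv2) and the standard library are available. Lean on these libraries where they do the work, as an engineer would, in place of code of your own. Each camera call takes 0.05 s, during which the arm holds its last target. There are 200 camera calls.

## Working session

There is one attempt and no reset: what is moved stays moved. The work goes in short steps, Python scripts to look and compute and a tool call to move; the robot and the scene stay as the last step left them, time stands still between calls to the robot, and variables do not carry over. Pictures are saved under pics/ and viewed, at most 14 in all, crops included, and the job is handed in when it is done.

Besides the shell and the picture viewer there is one more tool, called after "Request:" by a JSON object that holds its "api" and its "payload", one argument or row to a line. drive_tool: Moves the arm, as the interface text tells. Its arguments: {"type":"object","properties":{"deltas":{"type":"string"}},"required":["deltas"]}

```bash
mkdir -p pics; ls; python3 - <<'E'
from rig import bot, imaging
import cv2
for n in("scene","top"):
    im=imaging.capture(n); cv2.imwrite(f"pics/{n}0.png",im[:,:,::-1]); m=imaging.camera_model(n); print(n,m)
s=bot.read_state();print(s)
E
```

```text
pics
scene {'fx': 571.7419060312449, 'fy': 571.7419060312449, 'cx': 315.7286348891474, 'cy': 240.52176587413504, 'T': array([[ 0.74285976,  0.50656624, -0.43766428,  0.98017987],
       [ 0.6692645 , -0.54669662,  0.50319761, -0.49036397],
       [ 0.01563334, -0.66671842, -0.74514572,  0.7751231 ],
       [ 0.        ,  0.        ,  0.        ,  1.        ]])}
top {'fx': 524.382825303466, 'fy': 524.382825303466, 'cx': 309.0769052229065, 'cy': 238.6861677375999, 'T': array([[-0.01554104, -0.98102782,  0.19324309,  0.36986323],
       [-0.99975672,  0.0182715 ,  0.0123554 , -0.01025849],
       [-0.01565184, -0.19300407, -0.98107311,  1.06885527],
       [ 0.        ,  0.        ,  0.        ,  1.        ]])}
{'time_s': 0.1, 'joint_positions': array([ 6.32253061e+01,  3.02750832e+01,  8.21488601e+01, -2.83654544e-03,
        6.76892338e+01, -1.02280455e+01]), 'qvel': array([-0.06789191, -0.1114434 , -0.15607629, -0.08730844,  0.08790968,
        0.02469303]), 'tau': array([-3.39547350e-04, -4.40991855e+01, -1.77150536e+01,  6.34158100e-02,
        5.34578261e-02, -5.68169196e-05]), 'position': array([0.17768854, 0.5985209 , 0.22165503]), 'tcp_rot': array([[-9.58593416e-01,  2.84777003e-01, -8.48954413e-04],
       [ 2.84778104e-01,  9.58591805e-01, -1.78416071e-03],
       [ 3.05712804e-04, -1.95204834e-03, -9.99998048e-01]]), 'force': array([-0.48426715,  0.41353324, -0.11083899]), 'moment': array([-0.00578368,  0.03000578, -0.00837303]), 'grasp_force': 0.0, 'opening': 1.0001109463354243}
```

View pics/top0.png

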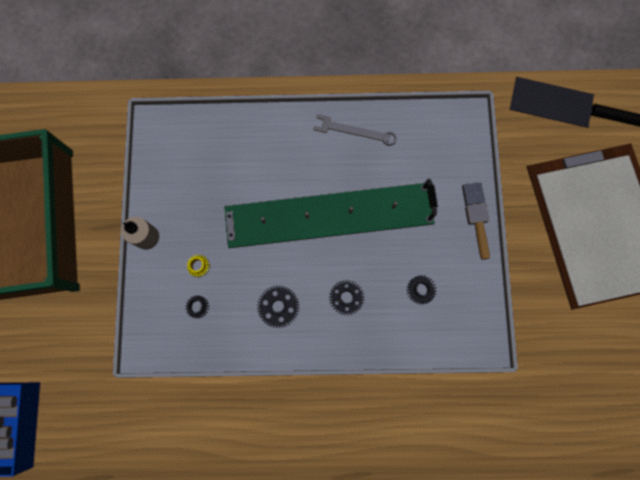

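View pics/scene0.png

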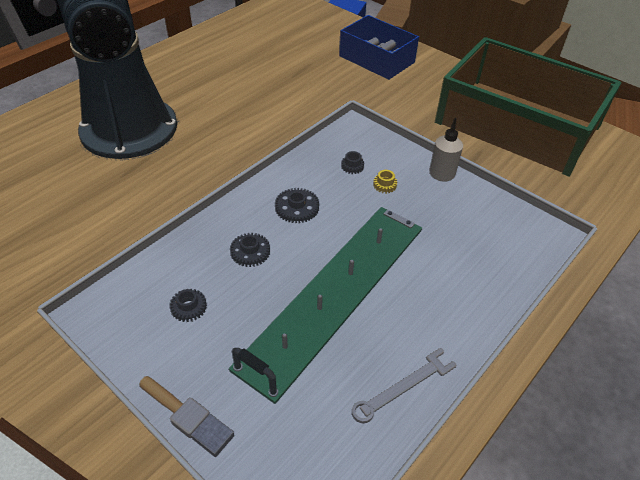

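The top view shows dark gears at (197,307) small, (278,306), (347,297) and (421,290), a yellow look-alike at (198,265), posts at (263,219), (306,215), (350,210) and (394,205), the handle at (432,200) and the bottle at (135,232). The scene view agrees. The handle is at the right (−y) end.

```bash
cat > h.py <<'E'
import numpy as np, cv2
from rig import bot, imaging
def ray(n,u,v,z):
    m=imaging.camera_model(n);T=m["T"];d=T[:3,:3]@[(u-m["cx"])/m["fx"],(v-m["cy"])/m["fy"],1]
    o=T[:3,3];return o+d*(z-o[2])/d[2]
def proj(n,p):
    m=imaging.camera_model(n);T=m["T"];c=T[:3,:3].T@(np.asarray(p)-T[:3,3]);return m["fx"]*c[0]/c[2]+m["cx"],m["fy"]*c[1]/c[2]+m["cy"]
def blobs(n,im,seeds,r=32,thr=75):
    "dark contour nearest each seed -> world outline at mid disc height"
    mask=cv2.morphologyEx((im.max(2)<thr).astype(np.uint8),cv2.MORPH_CLOSE,np.ones((5,5)))
    cs,_=cv2.findContours(mask,cv2.RETR_EXTERNAL,cv2.CHAIN_APPROX_NONE)
    out=[]
    for s in seeds:
        c=max([c for c in cs if np.linalg.norm(c[:,0].mean(0)-s)<12 and len(c)>15],key=cv2.contourArea,default=None)
        if c is None: out.append(None);continue
        w=np.array([ray(n,*p,.010)[:2] for p in c[:,0]],np.float32)
        (x,y),rad=cv2.minEnclosingCircle(w); out.append((x,y,2*rad))
    return out
E
python3 - <<'E'
from h import *
t=cv2.imread("pics/top0.png");s=cv2.imread("pics/scene0.png")
names=["46","84","70","58"]
print(names)
np.set_printoptions(precision=4,suppress=True)
for b in blobs("top",t,[(197,307),(278,306),(347,297),(421,290)]):print("top",np.array(b))
for b in blobs("scene",s,[(353,162),(297,205),(250,249),(188,305)]):print("sc ",np.array(b))
for u,v in[(263,219),(306,215),(350,210),(394,205)]:print("post tip",ray("top",u,v,.046)[:2])
for u,v in[(379.5,230),(351,261),(320,295),(285,334)]:print("post tip sc",ray("scene",u,v,.046)[:2])
# plate corners
hsv=cv2.cvtColor(t,cv2.COLOR_BGR2HSV);m=cv2.inRange(hsv,(55,100,30),(90,255,255));m[:,:150]=0
c=max(cv2.findContours(m,0,2)[0],key=cv2.contourArea)
print("plate",cv2.minAreaRect(np.array([ray("top",*p,.012)[:2] for p in c[:,0]],np.float32)))
print("bottle",ray("top",140,235,.1))
def up(i,n):cv2.imwrite(n,i)
a=cv2.resize(t[190:335,170:450],None,fx=2.8,fy=2.8,interpolation=cv2.INTER_CUBIC);up(a,"pics/c1.png")
E
```

```text
['46', '84', '70', '58']
top [0.4435 0.2311 0.045 ]
top [0.4411 0.0679 0.0804]
top [ 0.457 -0.07   0.067]
top [ 0.4705 -0.2208  0.0562]
sc  [0.4434 0.2389 0.0672]
sc  [0.4432 0.0698 0.0929]
sc  [ 0.4583 -0.0684  0.0779]
sc  [ 0.4713 -0.2187  0.0653]
post tip [0.6133 0.0944]
post tip [0.6199 0.008 ]
post tip [ 0.6285 -0.0804]
post tip [ 0.6371 -0.169 ]
post tip sc [0.6171 0.0959]
post tip sc [0.6254 0.0079]
post tip sc [ 0.634  -0.0791]
post tip sc [ 0.6435 -0.1681]
plate ((0.6280880570411682, -0.03777347505092621), (0.08732518553733826, 0.42509526014328003), 5.702977180480957)
bottle [0.5738 0.3223 0.1   ]
```

View pics/c1.png

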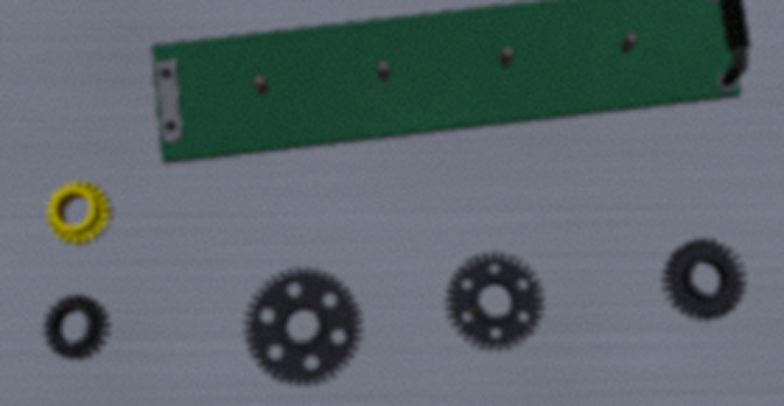

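Choice: the crop shows the dark 46 mm gear at top pixel (197,307). The candidates were the yellow decoy at (198,265) and the dark 58 mm gear at (421,290). Measured diameters of 45, 80, 67 and 56 mm match the four gears. I'll start with the 46 mm one.

Request:
{"api": "drive_tool", "payload": {
  "deltas": "60 266 -367 0 0;60 266 -367 0 0;60 266 -367 0 0;60 266 -367 0 0;60 266 -367 0 0;60 266 -367 0 0;60 266 -367 0 0;60 266 -367 0 0;60 266 -367 0 0;60 266 -367 0 0;60 266 -367 -100 0;60 266 -367 -143 0"
}}

```text
time_s: 1.3
position: [0.4457, 0.2323, 0.1228]
tcp_rot: [[-0.958, 0.286, 0.005], [0.286, 0.958, 0.002], [-0.004, 0.003, -1.0]]
force: [0.1, 0.5, -0.8]
opening: 0.688
grasp_force: 0.0
```

Request:
{"api": "drive_tool", "payload": {
  "deltas": "60 0 0 -30 0;60 0 0 -30 0;60 0 0 -30 0"
}}

```text
time_s: 1.6
position: [0.4436, 0.2325, 0.0925]
tcp_rot: [[-0.959, 0.284, -0.001], [0.284, 0.959, -0.0], [0.001, -0.001, -1.0]]
force: [1.0, 0.3, 0.4]
opening: 0.689
grasp_force: 0.0
```

```bash
python3 - <<'E'
from h import *
im=imaging.capture("scene")[:,:,::-1];s=bot.read_state();print(s["position"],s["force"])
print(proj("scene",s["position"]),proj("scene",[.4435,.232,.030]))
x,y=map(int,proj("scene",s["position"]))
t=imaging.capture("top")[:,:,::-1]
f=lambda a:cv2.resize(a,None,fx=3,fy=3,interpolation=2)
cv2.imwrite("pics/g46.png",np.hstack([f(im[y-60:y+70,x-65:x+65]),f(t[245:375,130:260])]))
E
```

```text
[0.44462274 0.23276785 0.09354843] [-1.06303176  0.26223922  0.11873453]
(np.float64(354.73603343785896), np.float64(130.83483462623786)) (np.float64(351.9708805668544), np.float64(156.27203319199597))
```

View pics/g46.png

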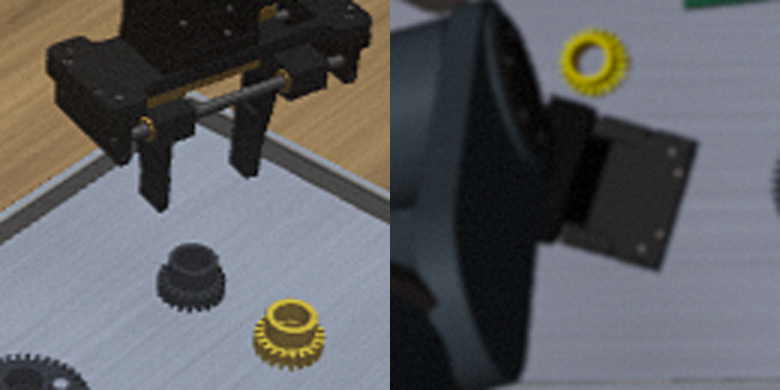

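The left crop shows the gripper above the dark gear, with the hub at about scene (353,157), as predicted. I'll go down and grip.

Request:
{"api": "drive_tool", "payload": {
  "deltas": "60 0 0 -40 0;60 0 0 -65 0;60 0 0 -76 0;60 0 0 -76 0;60 0 0 -76 0;28 0 0 -76 0;28 0 0 -76 0;28 0 0 -76 0;28 0 0 -76 0;28 0 0 -76 0;28 0 0 -76 0;28 0 0 -76 0"
}}

```text
time_s: 2.9
position: [0.4444, 0.2323, 0.017]
tcp_rot: [[-0.959, 0.285, 0.001], [0.285, 0.959, 0.0], [-0.001, 0.001, -1.0]]
force: [-1.2, 0.7, 5.6]
opening: 0.381
grasp_force: 30.0
```

Request:
{"api": "drive_tool", "payload": {
  "deltas": "28 0 0 20 0;28 0 0 50 0;28 0 0 70 0;28 40 -31 70 0;28 80 -62 70 0;28 120 -93 70 0;28 150 -117 70 0;28 171 -134 70 0;28 171 -134 70 0;28 171 -134 70 0;28 171 -134 70 0"
}}

```text
time_s: 4.0
position: [0.6129, 0.0988, 0.0856]
tcp_rot: [[-0.959, 0.284, -0.004], [0.284, 0.959, 0.0], [0.004, -0.001, -1.0]]
force: [-0.8, -0.5, -2.0]
opening: 0.383
grasp_force: 30.0
```

```bash
python3 - <<'E'
from h import *
im=imaging.capture("scene")[:,:,::-1];s=bot.read_state();print(s["position"],s["force"])
print(proj("scene",s["position"]),[[tuple(np.round(proj("scene",p+[z]),1)) for z in(.012,.046)] for p in([.615,.0976],[.6239,.0081],[.6328,-.0815],[.6417,-.171])])
x,y=map(int,proj("scene",s["position"]))
cv2.imwrite("pics/p46.png",cv2.resize(im[y-60:y+190,x-150:x+110],None,fx=2.4,fy=2.4,interpolation=2));print(x,y)
E
```

```text
[0.61301768 0.09900143 0.08587755] [ 0.16085888  0.44107048 -1.49756075]
(np.float64(381.048128974987), np.float64(211.863490013402)) [[(np.float64(377.3), np.float64(241.8)), (np.float64(379.2), np.float64(228.9))], [(np.float64(349.1), np.float64(273.2)), (np.float64(350.4), np.float64(260.5))], [(np.float64(318.0), np.float64(308.0)), (np.float64(318.4), np.float64(295.5))], [(np.float64(283.4), np.float64(346.6)), (np.float64(282.8), np.float64(334.5))]]
381 211
```

View pics/p46.png

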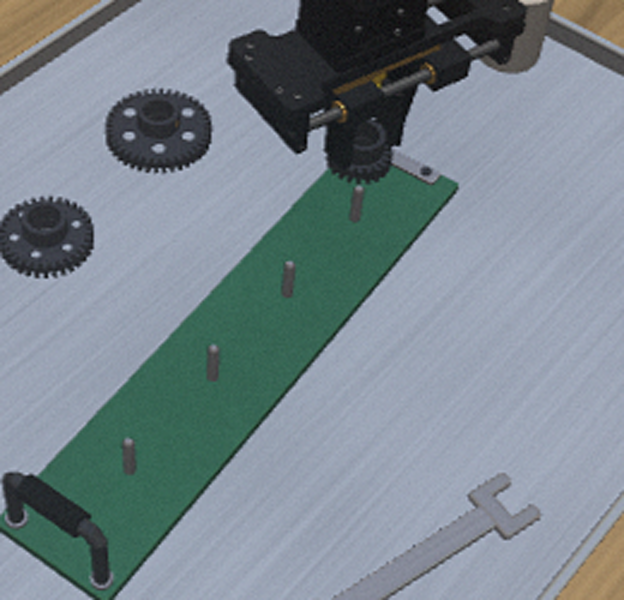

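The 46 mm gear hangs above the last post, whose tip is at scene (380,229) against a predicted (379,229). The other post tips agree to about 1.5 px. I'll lower it.

Request:
{"api": "drive_tool", "payload": {
  "deltas": "28 2 -1 -20 0;28 2 -1 -40 0;28 2 -1 -52 0;28 2 -1 -57 0;28 2 -1 -57 0;28 2 -1 -57 0"
}}

```text
time_s: 4.65
position: [0.6173, 0.0974, 0.0301]
tcp_rot: [[-0.959, 0.284, 0.001], [0.284, 0.959, -0.0], [-0.001, 0.0, -1.0]]
force: [1.2, 1.1, -2.2]
opening: 0.385
grasp_force: 30.0
```

Request:
{"api": "drive_tool", "payload": {
  "deltas": "28 0 0 -2 0;28 0 0 -2 0;50 0 0 -2 0;50 0 0 -2 0;50 0 0 -2 0;50 0 0 20 0;50 0 0 50 0;50 0 0 65 0;58 0 0 65 0"
}}

```text
time_s: 5.55
position: [0.619, 0.0971, 0.0972]
tcp_rot: [[-0.959, 0.285, 0.006], [0.285, 0.959, -0.0], [-0.006, 0.002, -1.0]]
force: [0.4, 1.0, -0.5]
opening: 0.611
grasp_force: 0.0
```

Request:
{"api": "drive_tool", "payload": {
  "deltas": "58 -50 -8 0 0;58 -100 -16 0 0;58 -150 -25 0 0;58 -175 -30 0 0;58 -175 -30 0 0;58 -175 -30 0 0;58 -175 -30 0 0"
}}

```text
time_s: 6.25
position: [0.4441, 0.0669, 0.0944]
tcp_rot: [[-0.959, 0.285, 0.003], [0.285, 0.959, -0.0], [-0.003, 0.001, -1.0]]
force: [-0.6, 0.6, -0.2]
opening: 0.666
grasp_force: 0.0
```

```bash
python3 - <<'E'
from h import *
im=imaging.capture("scene")[:,:,::-1];s=bot.read_state();print(s["position"],s["force"])
print(proj("scene",s["position"]),proj("scene",[.442,.068,.03]),proj("scene",[.615,.0976,.04]))
cv2.imwrite("pics/p84.png",cv2.resize(im[80:300,200:460],None,fx=2.4,fy=2.4,interpolation=2))
E
```

```text
[0.44411714 0.06699196 0.09440497] [ 0.06707619 -0.10845664  0.59797956]
(np.float64(295.68302619901266), np.float64(172.06296477403396)) (np.float64(295.5912197723839), np.float64(197.2612670901834)) (np.float64(378.821216495381), np.float64(231.23133586109765))
```

View pics/p84.png

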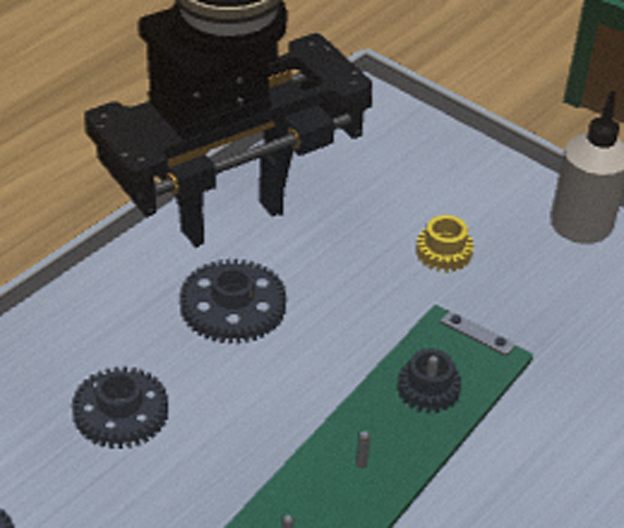

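The 46 mm gear sits flat on its post, with the tip showing in the bore at crop (432,365). The 84 mm gear's hub, at scene (297,196), is under the gripper.

Request:
{"api": "drive_tool", "payload": {
  "deltas": "58 -1 1 -40 0;58 -1 1 -65 0;58 -1 1 -77 0;58 -1 1 -77 0;58 -1 1 -77 0;28 -1 1 -77 0;28 -1 1 -77 0;28 -1 1 -77 0;28 -1 1 -77 0;28 -1 1 -77 0;28 -1 1 -77 0;28 -1 1 -77 0"
}}

```text
time_s: 7.5
position: [0.4415, 0.0683, 0.018]
tcp_rot: [[-0.958, 0.285, 0.001], [0.285, 0.958, 0.0], [-0.001, 0.001, -1.0]]
force: [0.1, 2.4, 6.0]
opening: 0.383
grasp_force: 30.0
```

Request:
{"api": "drive_tool", "payload": {
  "deltas": "28 0 0 20 0;28 0 0 50 0;28 0 0 85 0;28 33 -39 85 0;28 66 -79 85 0;28 100 -118 85 0;28 134 -158 85 0;28 168 -198 85 0;28 190 -224 85 0;28 200 -237 85 0;28 200 -237 85 0;28 200 -237 85 0"
}}

```text
time_s: 8.7
position: [0.6387, -0.1681, 0.1005]
tcp_rot: [[-0.958, 0.285, -0.005], [0.285, 0.958, 0.002], [0.006, 0.001, -1.0]]
force: [-0.9, -0.5, -4.2]
opening: 0.381
grasp_force: 30.0
```

```bash
python3 - <<'E'
from h import *
im=imaging.capture("scene")[:,:,::-1];s=bot.read_state();print(s["position"],s["force"])
print(proj("scene",s["position"]-[0,0,.015]),proj("scene",s["position"]-[0,0,.003]))
cv2.imwrite("pics/q84.png",cv2.resize(im[200:420,170:430],None,fx=2.4,fy=2.4,interpolation=2))
E
```

```text
[ 0.63846542 -0.16745092  0.10085824] [ 0.79978375  0.58087182 -4.71091829]
(np.float64(282.13854478821366), np.float64(316.63124033432223)) (np.float64(281.90211298783396), np.float64(311.863628613865))
```

View pics/q84.png

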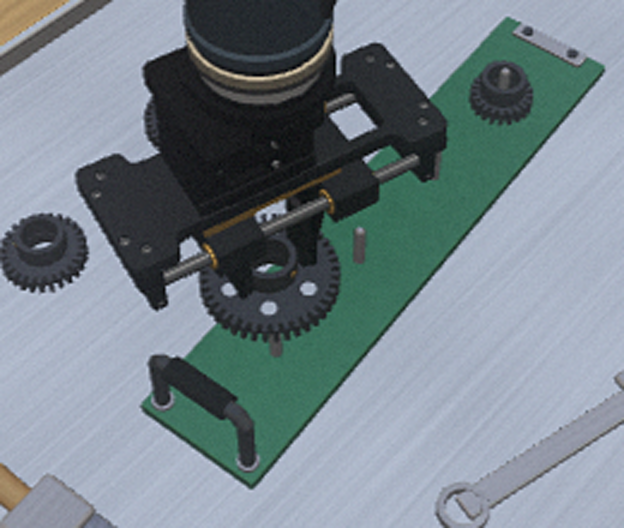

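The 84 mm gear hangs level beside the handle above its post (post foot visible at crop (277,348)). I'll lower it.

Request:
{"api": "drive_tool", "payload": {
  "deltas": "28 2 -1 0 0;28 2 -1 -30 0;28 2 -1 -50 0;28 2 -1 -65 0;28 2 -1 -72 0;28 2 -1 -72 0;28 2 -1 -72 0"
}}

```text
time_s: 9.45
position: [0.6436, -0.17, 0.0312]
tcp_rot: [[-0.959, 0.285, 0.001], [0.285, 0.959, -0.001], [-0.001, -0.0, -1.0]]
force: [-0.1, 0.2, -5.1]
opening: 0.38
grasp_force: 30.0
```

Request:
{"api": "drive_tool", "payload": {
  "deltas": "28 0 0 -3 0;28 0 0 -3 0;50 0 0 -3 0;50 0 0 -3 0;50 0 0 -3 0;50 0 0 20 0;50 0 0 50 0;50 0 0 68 0;58 0 0 68 0;58 0 0 68 0"
}}

```text
time_s: 10.45
position: [0.6431, -0.1699, 0.0989]
tcp_rot: [[-0.959, 0.285, 0.001], [0.285, 0.959, -0.0], [-0.001, -0.0, -1.0]]
force: [0.4, 0.9, -0.4]
opening: 0.645
grasp_force: 0.0
```

Request:
{"api": "drive_tool", "payload": {
  "deltas": "58 -44 24 0 0;58 -88 48 0 0;58 -132 72 0 0;58 -172 94 0 0;58 -185 101 0 0;58 -185 101 0 0;58 -185 101 0 0;58 -185 101 0 0"
}}

```text
time_s: 11.25
position: [0.4601, -0.07, 0.0983]
tcp_rot: [[-0.958, 0.285, 0.002], [0.285, 0.958, -0.001], [-0.002, -0.0, -1.0]]
force: [0.2, -0.4, 0.0]
opening: 0.67
grasp_force: 0.0
```

```bash
python3 - <<'E'
from h import *
im=imaging.capture("scene")[:,:,::-1];s=bot.read_state();print(s["position"],s["force"])
print(proj("scene",[.458,-.069,.03]))
cv2.imwrite("pics/p70.png",cv2.resize(im[150:400,150:410],None,fx=2.4,fy=2.4,interpolation=2))
E
```

```text
[ 0.45994802 -0.06999045  0.09835779] [ 0.56176294 -0.25871668 -0.06522133]
(np.float64(248.23580476734634), np.float64(241.61860216305135))
```

View pics/p70.png

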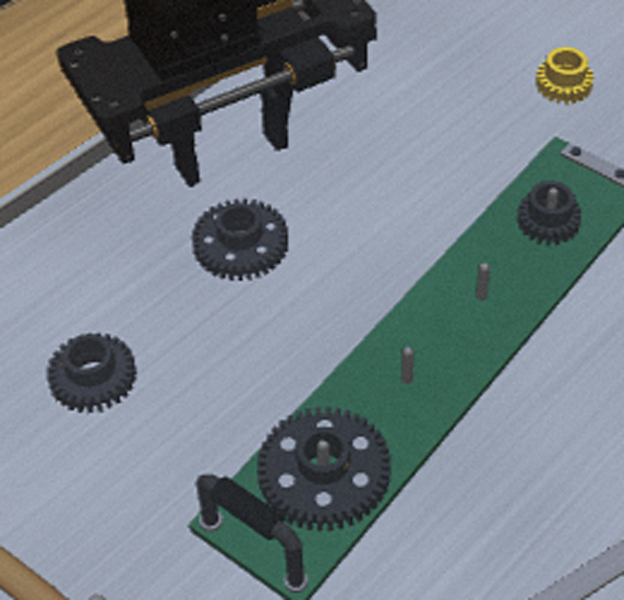

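The 84 mm gear is seated, with its tip in the bore at crop (323,450). The 70 mm hub is at about scene (249,240), as predicted. Gripping it now.

Request:
{"api": "drive_tool", "payload": {
  "deltas": "58 -1 1 -40 0;58 -1 1 -65 0;58 -1 1 -81 0;58 -1 1 -81 0;58 -1 1 -81 0;28 -1 1 -81 0;28 -1 1 -81 0;28 -1 1 -81 0;28 -1 1 -81 0;28 -1 1 -81 0;28 -1 1 -81 0;28 -1 1 -81 0"
}}

```text
time_s: 12.5
position: [0.4572, -0.0679, 0.0179]
tcp_rot: [[-0.959, 0.285, 0.001], [0.285, 0.959, -0.0], [-0.001, -0.0, -1.0]]
force: [-1.1, 0.5, 4.4]
opening: 0.367
grasp_force: 30.0
```

Request:
{"api": "drive_tool", "payload": {
  "deltas": "28 0 0 20 0;28 0 0 50 0;28 0 0 75 0;28 45 -3 75 0;28 90 -6 75 0;28 135 -9 75 0;28 165 -12 75 0;28 176 -13 75 0;28 176 -13 75 0;28 176 -13 75 0;28 176 -13 75 0"
}}

```text
time_s: 13.6
position: [0.6303, -0.0803, 0.0918]
tcp_rot: [[-0.959, 0.285, -0.004], [0.285, 0.959, 0.001], [0.004, -0.0, -1.0]]
force: [0.4, -0.5, -4.1]
opening: 0.37
grasp_force: 30.0
```

Request:
{"api": "drive_tool", "payload": {
  "deltas": "28 1 0 0 0;28 1 0 -30 0;28 1 0 -50 0;28 1 0 -60 0;28 1 0 -63 0;28 1 0 -63 0;28 1 0 -63 0"
}}

```text
time_s: 14.3
position: [0.6348, -0.0812, 0.0306]
tcp_rot: [[-0.959, 0.285, 0.002], [0.285, 0.959, -0.001], [-0.002, -0.0, -1.0]]
force: [0.0, -1.1, -3.0]
opening: 0.371
grasp_force: 30.0
```

Request:
{"api": "drive_tool", "payload": {
  "deltas": "28 0 0 -3 0;28 0 0 -3 0;50 0 0 -3 0;50 0 0 -3 0;50 0 0 -3 0;50 0 0 20 0;50 0 0 50 0;50 0 0 68 0;58 0 0 68 0;58 0 0 68 0"
}}

```text
time_s: 15.3
position: [0.6338, -0.0808, 0.0974]
tcp_rot: [[-0.959, 0.285, 0.0], [0.285, 0.959, -0.0], [-0.0, -0.0, -1.0]]
force: [-0.2, 0.2, 0.2]
opening: 0.642
grasp_force: 0.0
```

Request:
{"api": "drive_tool", "payload": {
  "deltas": "58 -38 -32 0 0;58 -76 -64 0 0;58 -114 -96 0 0;58 -150 -127 0 0;58 -163 -138 0 0;58 -163 -138 0 0;58 -163 -138 0 0;58 -163 -138 0 0"
}}

```text
time_s: 16.1
position: [0.4715, -0.2182, 0.097]
tcp_rot: [[-0.959, 0.284, -0.0], [0.284, 0.959, 0.001], [0.0, 0.0, -1.0]]
force: [0.2, 0.4, -0.1]
opening: 0.663
grasp_force: 0.0
```

```bash
python3 - <<'E'
from h import *
im=imaging.capture("scene")[:,:,::-1];s=bot.read_state();print(s["position"],s["force"])
print(proj("scene",[.471,-.219,.03]))
cv2.imwrite("pics/p58.png",cv2.resize(im[180:420,130:430],None,fx=2.4,fy=2.4,interpolation=2))
E
```

```text
[ 0.47169845 -0.21807498  0.09710958] [ 0.26121016  0.43170787 -0.16736811]
(np.float64(185.528218561943), np.float64(297.09442075137474))
```

View pics/p58.png

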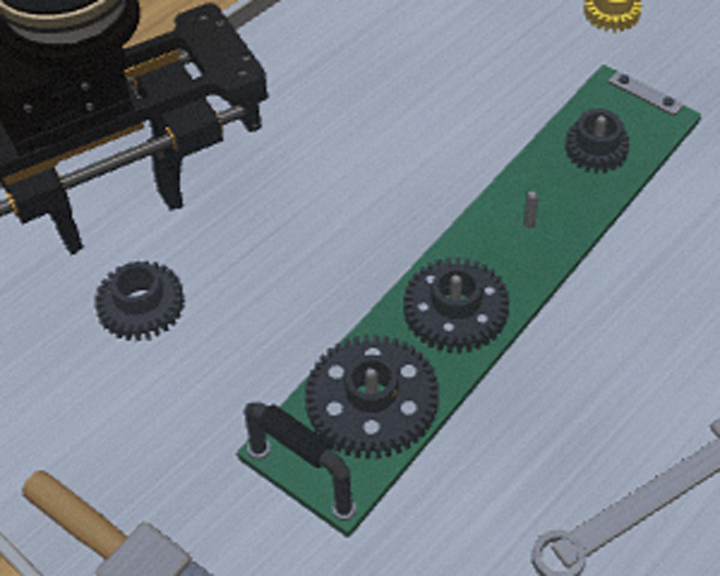

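The 84 and 70 mm gears are seated (tips in bores at crop (372,378) and (456,283)). The 58 mm hub is at about scene (187,297), as predicted. Gripping it now.

Request:
{"api": "drive_tool", "payload": {
  "deltas": "58 0 0 -40 0;58 0 0 -65 0;58 0 0 -79 0;58 0 0 -79 0;58 0 0 -79 0;28 0 0 -79 0;28 0 0 -79 0;28 0 0 -79 0;28 0 0 -79 0;28 0 0 -79 0;28 0 0 -79 0;28 0 0 -79 0"
}}

```text
time_s: 17.35
position: [0.4713, -0.2192, 0.0191]
tcp_rot: [[-0.959, 0.285, 0.001], [0.285, 0.959, -0.001], [-0.001, -0.0, -1.0]]
force: [0.2, 1.1, 5.4]
opening: 0.377
grasp_force: 30.0
```

Request:
{"api": "drive_tool", "payload": {
  "deltas": "28 0 0 20 0;28 0 0 50 0;28 0 0 75 0;28 25 38 75 0;28 51 76 75 0;28 77 114 75 0;28 102 152 75 0;28 128 190 75 0;28 145 216 75 0;28 153 228 75 0;28 153 228 75 0;28 153 228 75 0"
}}

```text
time_s: 18.55
position: [0.6226, 0.0083, 0.0928]
tcp_rot: [[-0.959, 0.285, -0.003], [0.285, 0.959, -0.0], [0.002, -0.001, -1.0]]
force: [-0.5, -0.1, -2.0]
opening: 0.38
grasp_force: 30.0
```

Request:
{"api": "drive_tool", "payload": {
  "deltas": "28 0 0 0 0;28 0 0 -30 0;28 0 0 -50 0;28 0 0 -60 0;28 0 0 -63 0;28 0 0 -63 0;28 0 0 -63 0"
}}

```text
time_s: 19.25
position: [0.6247, 0.0086, 0.0315]
tcp_rot: [[-0.958, 0.285, 0.002], [0.285, 0.958, -0.0], [-0.002, 0.0, -1.0]]
force: [0.8, -0.2, -1.6]
opening: 0.378
grasp_force: 30.0
```

Request:
{"api": "drive_tool", "payload": {
  "deltas": "28 0 0 -3 0;28 0 0 -3 0;50 0 0 -3 0;50 0 0 -3 0;50 0 0 -3 0;50 0 0 20 0;50 0 0 50 0;50 0 0 90 0;50 -50 0 100 0;50 -100 0 100 0;50 -150 0 100 0;50 -150 0 100 0"
}}

```text
time_s: 20.45
position: [0.4613, 0.0117, 0.1291]
tcp_rot: [[-0.958, 0.285, -0.018], [0.285, 0.959, 0.004], [0.018, -0.001, -1.0]]
force: [0.2, -0.4, -0.3]
opening: 0.576
grasp_force: 0.0
```

```bash
python3 - <<'E'
from h import *
im=imaging.capture("scene")[:,:,::-1];s=bot.read_state();print(s["position"],s["force"],s["time_s"])
cv2.imwrite("pics/end.png",cv2.resize(im[100:420,200:480],None,fx=1.8,fy=1.8,interpolation=2))
E
```

```text
[0.46770593 0.01039049 0.12997176] [0.92937665 0.05985697 0.10350784] 20.5
```

View pics/end.png

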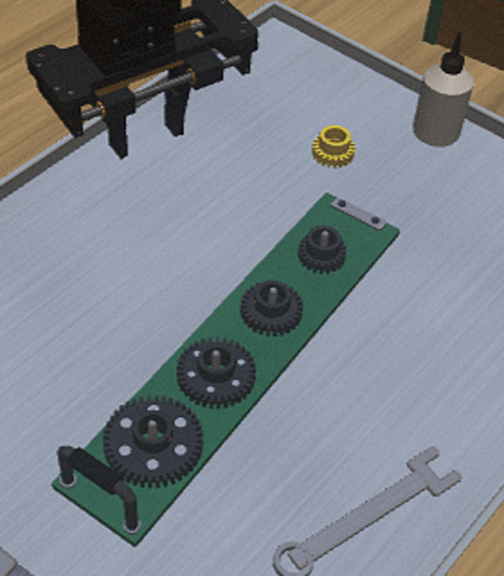

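All four gears sit flat on their posts in order from the handle (crop (153,440), (216,370), (272,305), (323,248)). The bottle hasn't moved. The arm is clear, so I'll hand in.

Request:
{"api": "drive_tool", "payload": {
  "deltas": "50 0 0 0 0;50 0 0 0 0;50 0 0 0 0;50 0 0 0 0"
}}

```text
time_s: 20.9
position: [0.4752, 0.0089, 0.1304]
tcp_rot: [[-0.959, 0.285, 0.001], [0.285, 0.959, -0.0], [-0.001, 0.0, -1.0]]
force: [-0.6, 1.5, -0.1]
opening: 0.573
grasp_force: 0.0
```

```bash
python3 -c "
from rig import bot
print(bot.hand_in())"
```

```text
the job is handed in; nothing more can be done
None
```

I put the 84, 70, 58 and 46 mm gears on the posts in that order from the handle; the last picture shows all four seated flat, hub up, with the oil bottle undisturbed, and I handed the job in at about 21 s (no verdict was returned).

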